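# Pull the short spice tin off its click-in mount and put it away in the drawer

### The arm

A 6-joint arm with a two-finger parallel gripper is mounted at the origin on the work surface. World frame = base frame: x ahead of the robot, y to its left, z up, the work surface at z = 0. Lengths are in m, angles in degrees, forces in N, time in s.
With the tool pointing down it reaches from about 0.3 to 0.75 m from the base axis. Payload 8.5 kg.
Tool frame: the origin (TCP) lies between the finger pads; the fingertips stand 8 mm ahead of it and the grasp point (between the pads) lies 11 mm behind it (bot.tcp_to_tips is the z of the fingertips in the tool frame, in m); z points along the fingers, y is the line along which they close (so a half turn about z gives the same grasp; the last joint's range is limited). The gripper opens to 88 mm and grips with 3 to 60 N. Pads are 18 mm wide; open, the fingers measure 123 mm over their backs; the gripper's body (75 mm by 187 mm) begins 45 mm behind the grasp point.
Start: joints at [54.7, 21.807, 74.336, -0, 83.858, -12.336], TCP at [0.215, 0.506, 0.247] pointing down, gripper open.
Joint ranges: [-178.18, 178.18], [-50.72, 133.34], [12.68, 142.11], [-81.47, 261.47], [9.98, 163.14], [-165.26, 165.26]. Speed limits (degrees/s): [136.94, 136.94, 180, 180, 180, 180].

### API

Orientations are given as a 3x3 rotation matrix whose columns are the frame's x, y, z axes.
In Python, from cell import bot gives the robot as it stands.
- The arm moves only by the tool carry_out, never from a script. Its argument "commands" is a list of rows, each a list of 3 entries, a list of its own where there are three numbers: the shift along the tool's x, y, z in mm, then the turn, a rotation vector about the tool's x, y, z in degrees, then the closure, from 0 (fully open) to 1 (shut). In form: [[[x, y, z], [rx, ry, rz], fingers], ...]. A call has exactly 10 rows; each row is the pose to reach, as a shift and turn from the pose commanded when the call began, along the tool's axes at that moment; what a row does not reach only later rows make up. A row lasts 1/8 s, in which the tool goes at most 62.5 mm and 10.7 degrees, less where a joint would pass 70% of its speed; a pose out of reach is approached as far as the arm can. A call with a gripper value outside its range is refused whole. The fingers move at their own pace and stop on an object; "newtons" is the grip in N (left out, the last holds). Time passes only in rows, so rows that repeat a pose let the fingers close, or fill a call up. It gives the time, the measured TCP pose, the force, the opening and the grip force at its end, in the units of the state.
- bot.get_obs(): the state, without advancing time (a new reading comes with each control period).
- bot.get_image(name): name is "scene" or "top"; returns a dict with "frame" (384x512x3 uint8, red, green, blue), "mtx" (3x3 intrinsics, pixels), "cam_to_world" (4x4, takes a point from camera to world coordinates). Camera axes: x right, y down, z forward; pixel columns grow to the right and rows downward; lengths in m; the calibration is good to about 2 mm. A picture is of the moment at which its call begins. There is no depth.
- bot.hand_in(): hands the job in; it is judged then, once.
The state is a dict: "time": time; "joint_pos": joint angles; "joint_vel": joint speeds; "effort": joint torques, N m; "eef_pos": TCP position; "eef_rot": TCP orientation; "force": force on the tool from outside, world axes, zero at the start; "wrist_torque": the same for the moment, N m; "gripper_width": opening from 0.0 (shut) to 1.0 (fully open); "gripper_force": force on a finger pad.
Only numpy, scipy, OpenCV 4.12 (cv2) and the standard library are available. Lean on these libraries where they do the work, as an engineer would, in place of code of your own. Each camera call takes 0.05 s, during which the arm holds its last target. There are 200 camera calls.

### The job

The shorter of the two square spice tins should not stand in the heat by the stove: pull it straight up off its click-in mount on the steel rail, stand it upright in the open drawer of the little wooden cabinet without dropping it, let go, and then push the drawer fully shut. Leave the taller tin clicked on its mount and everything else where it is.

Things in the scene. Friction and masses are not known exactly. Their poses are not given: they have to be found in the camera images.
- short_tin: shorter aluminium spice tin, lid fixed: 44 x 44 mm square, 72 mm tall, 0.09 to 0.2 kg. Origin under its centre, z up, x and y square to its sides. From 8 to 22 mm up it is waisted to 38.6 mm, where two sprung rollers of its mount hold it; they let go under a straight upward pull of 10 to 15 N, and after 35 mm of lift it is free. Grip the sides more than 35 mm above its underside
- tall_tin: the taller tin of the same kind: 44 x 44 mm, 108 mm tall, about 0.19 kg, clicked onto the other mount of the rail, 130 mm from the short one (centre to centre). Origin at the centre of its underside. It stays where it is
- rail: steel mounting rail fixed to the worktop: plate 85 (x) by 270 (y) by 8 mm, origin under its centre, mounts at y = -65 and +65 mm; either tin may be on either one, standing on the plate. Each mount has four corner guides, 30 mm above the plate with 1 mm play, and two sprung rollers on its +y and -y sides, up to 38 mm from the mount's centre and 24 mm above the plate
- drawer_floor (a point): middle of the front edge of the drawer's inner floor, moving with the drawer; x points into the cabinet, y across, z up. The inner floor runs from x = 0 to 175 mm, y = -99 to 99 mm; the walls stand 76 mm and the front board 85 mm above it; the cabinet leaves 86 mm of height. From x = 0, only the joint value less 6 mm is out of the cabinet and open from above
- cabinet_drawer0 (a joint): how far the drawer is pulled out towards the robot (the cabinet's -x), in m: 0 is fully shut, 0.149 is the stop; it starts about 0.115 to 0.142 open. It runs with about 1 N of friction and stays where it is left
- cabinet_drawer0_handle (a point): middle of the drawer's bar handle: an 11 mm thick steel bar, 120 mm long across the drawer (y), standing 35 mm in front of the drawer's front board, with the front's top edge about 27 mm above the bar
- cabinet: the small wooden spice cabinet, fixed: 220 mm deep (x), 240 mm wide (y), 120 mm tall, its one drawer facing the robot. Origin at the centre of its underside; x points from the drawer's front to the back
- canister: copper-coloured lidded aluminium canister, 99 mm across, 150 mm tall, origin under its centre; a bystander
- cruet0: glass cruet with glass stopper, 62 mm across, 148 mm tall, standing behind the rail, origin under its centre; a bystander
- cruet1: second glass cruet, the same, standing behind the rail; a bystander
- dipper: wooden honey dipper lying on the worktop, 160 mm long, 32 mm thick, origin on the worktop under its middle; a bystander
- bowl: white ceramic bowl painted with blue flowers, 112 mm across, 48 mm tall, standing on top of the cabinet, origin under its centre; a bystander
- snap_box: closed snap-top plastic box, 92 x 137 mm, 54 mm tall, origin under its centre; a bystander
- spoon: wooden spoon, 250 mm long, lying on the worktop along its x; a bystander
Not all that is in view belongs to the job. Leave any orange or pink look-alike of the short_tin alone.

How it is judged (in metres and radians):
On the way, in this order (a step that is already met when the one before it is completed fails the run):
1. the short tin has been pulled clear above its mount (z of short_tin in the frame of rail above 0.05 m), for 0.1 s.
2. the short tin stands upright in the still open drawer, let go (x of short_tin in the frame of drawer_floor between 0.012 and 0.163 m and y of short_tin in the frame of drawer_floor between -0.088 and 0.088 m and z of short_tin in the frame of drawer_floor between -0.006 and 0.008 m and angle between short_tin's own z axis and vertical below 0.15 rad and contact force between the fingers and short_tin below 0.2 N and value of joint cabinet_drawer0 above 0.06 m), for 0.2 s.
At the end, for the whole second after the job is handed in: The short tin stands upright (within 0.15 rad) and at rest on the drawer's floor, the drawer is shut to within 6 mm, the tall tin is still clicked on its mount (moved less than 8 mm), and every bystander is within 30 mm of where it was (x of short_tin in the frame of drawer_floor between 0.012 and 0.163 m and y of short_tin in the frame of drawer_floor between -0.088 and 0.088 m and z of short_tin in the frame of drawer_floor between -0.006 and 0.008 m and angle between short_tin's own z axis and vertical below 0.15 rad and value of joint cabinet_drawer0 below 0.006 m and linear speed of short_tin below 0.02 m/s and distance of tall_tin from where it was at the start of the episode below 0.008 m and angle between tall_tin's own z axis and vertical below 0.1 rad and distance of each of canister, cruet0, cruet1, dipper, bowl, snap_box, spoon from where it was at the start of the episode below 0.03 m); the robot touches nothing.
It fails at once if the short tin is dropped: it falls freely faster than 0.9 m/s (about 40 mm of fall) (linear speed of short_tin above 0.9 m/s and contact force between anything else and short_tin below 0.1 N).
It fails at once if the tall tin is pulled off its mount (distance of tall_tin from where it was at the start of the episode above 0.03 m).
It fails at once if a bystander is pushed more than 50 mm away or a cruet, the canister or the bowl is tipped over (distance of any of canister, cruet0, cruet1, dipper, bowl, snap_box, spoon from where it was at the start of the episode above 0.05 m or angle between any of cruet0, cruet1, canister, bowl's own z axis and vertical above 0.5 rad).
It also fails if it takes over 51 s, if anything falls off the work surface, if the arm or the gripper's body presses on something with over 40 N, if the wrist force passes 120 N, or if a joint passes its speed limit or range.

## Working session

There is one attempt and no reset: what is moved stays moved. The work goes in short steps, Python scripts to look and compute and a tool call to move; the robot and the scene stay as the last step left them, time stands still between calls to the robot, and variables do not carry over. Pictures are saved under pics/ and viewed, at most 10 in all, crops included, and the job is handed in when it is done.

Besides the shell and the picture viewer there is one more tool, called after "Request:" in YAML: its name, and indented under it one key for each argument. carry_out: Moves the arm, as the interface text tells. Its arguments: {"type":"object","properties":{"commands":{"type":"array","items":{"type":"array"}},"newtons":{"type":"number"}},"required":["commands"]}

```bash
mkdir -p pics; cat > h.py <<'E'
import numpy as np, cv2
from cell import bot
def ray(im,u,v):
    M=np.array(im["cam_to_world"]);d=np.linalg.inv(np.array(im["mtx"]))@[u,v,1.];return M[:3,3],M[:3,:3]@d
def onz(im,u,v,z):
    o,d=ray(im,u,v);return (o+d*(z-o[2])/d[2]).round(4)
def proj(im,p):
    M=np.array(im["cam_to_world"]);c=M[:3,:3].T@(np.array(p)-M[:3,3]);q=np.array(im["mtx"])@c;return (q[:2]/q[2]).round(1)
def save(im,n,s=1.5,box=None):
    f=im["frame"][:,:,::-1]
    if box: f=f[box[1]:box[3],box[0]:box[2]]
    cv2.imwrite("pics/"+n,cv2.resize(f,None,fx=s,fy=s,interpolation=cv2.INTER_CUBIC))
E
python3 - <<'E'
from h import *
import pickle
for n in("scene","top"):
    im=bot.get_image(n);save(im,n+"0.png");pickle.dump(im,open(n+"0.pkl","wb"));print(n,im["mtx"],np.round(im["cam_to_world"],3))
o=bot.get_obs();print(o)
E
```

```text
scene [[461.43430671   0.         256.36762413]
 [  0.         461.43430671 187.72247908]
 [  0.           0.           1.        ]] [[-0.707  0.518 -0.481  1.277]
 [ 0.707  0.532 -0.466  0.72 ]
 [ 0.015 -0.67  -0.743  1.214]
 [ 0.     0.     0.     1.   ]]
top [[370.96687691   0.         250.10784563]
 [  0.         370.96687691 192.04056382]
 [  0.           0.           1.        ]] [[ 0.011 -0.996  0.091  0.425]
 [-1.    -0.01   0.011  0.027]
 [-0.01  -0.091 -0.996  1.623]
 [ 0.     0.     0.     1.   ]]
{'time': 0.1, 'joint_pos': array([ 5.47000592e+01,  2.18352844e+01,  7.43790261e+01, -9.67745801e-04,
        8.38579197e+01, -1.23355431e+01]), 'joint_vel': array([-0.02079253, -0.02401299, -0.04375225, -0.09028199, -0.01616952,
        0.06601599]), 'effort': array([ 2.76356084e-03, -4.38654077e+01, -2.24910128e+01,  7.13759358e-02,
        3.42821307e-02, -3.85655608e-05]), 'eef_pos': array([0.21444665, 0.50620507, 0.24622496]), 'eef_rot': array([[-9.20748086e-01,  3.90156957e-01, -7.14771320e-04],
       [ 3.90157530e-01,  9.20747535e-01, -1.03857147e-03],
       [ 2.52918048e-04, -1.23513610e-03, -9.99999205e-01]]), 'force': array([-0.04023553,  0.99777781, -0.00898371]), 'wrist_torque': array([ 0.01653513,  0.03268335, -0.02056972]), 'gripper_force': 0.0, 'gripper_width': 1.0028495392914}
```

View pics/scene0.png

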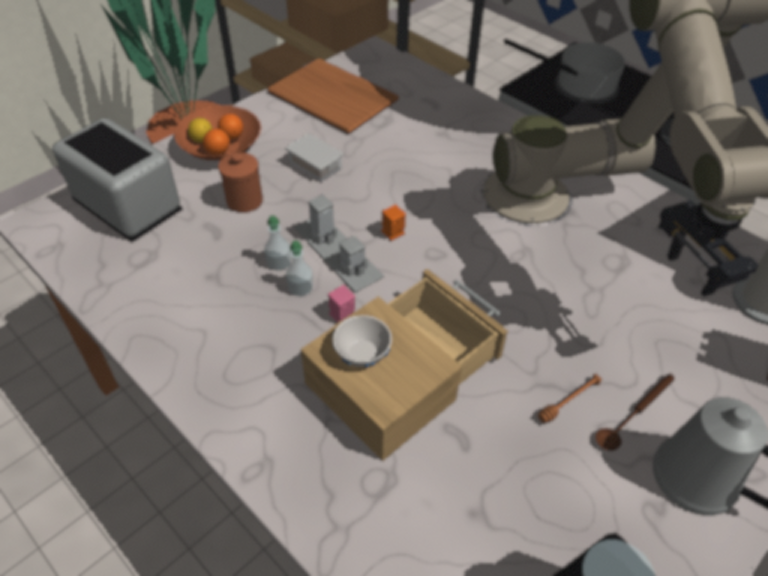

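View pics/top0.png

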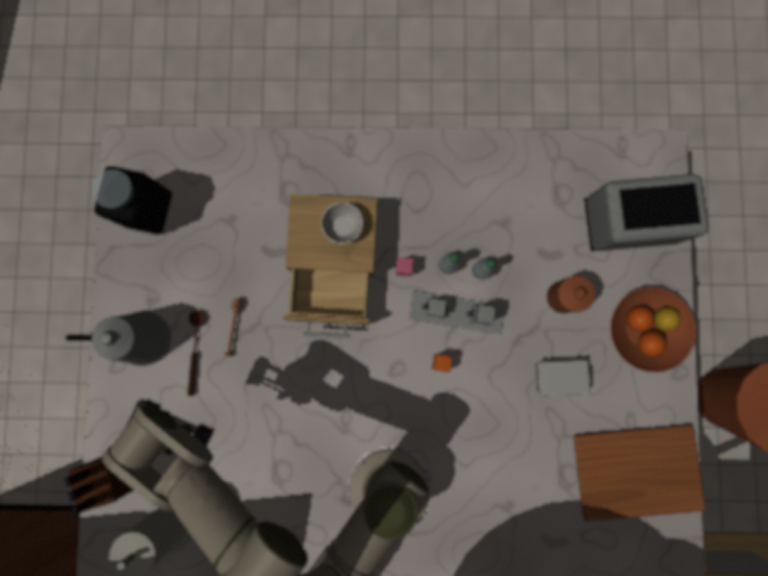

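The scene view shows the tall tin at (214,143) px and the short tin at (234,166). The drawer front edge runs from (283,183) to (335,235), and the cruets are at (184,163) and (199,180). In the top view the short tin is at about (291,204) and the tall one at about (324,209). The orange and pink look-alikes stand apart from both. Next I'll enlarge the rail and the drawer.

```bash
python3 - <<'E'
from h import *
import pickle
a=pickle.load(open("scene0.pkl","rb"));b=pickle.load(open("top0.pkl","rb"))
A=a["frame"][125:205,190:350,::-1];B=b["frame"][180:230,185:345,::-1]
r=lambda f:cv2.resize(f,None,fx=5,fy=5,interpolation=cv2.INTER_CUBIC)
img=r(A);im2=np.clip(r(B).astype(int)*1.6,0,255).astype(np.uint8)
cv2.imwrite("pics/crop0.png",img);cv2.imwrite("pics/crop1.png",im2)
E
```

```text
(no output)
```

View pics/crop0.png

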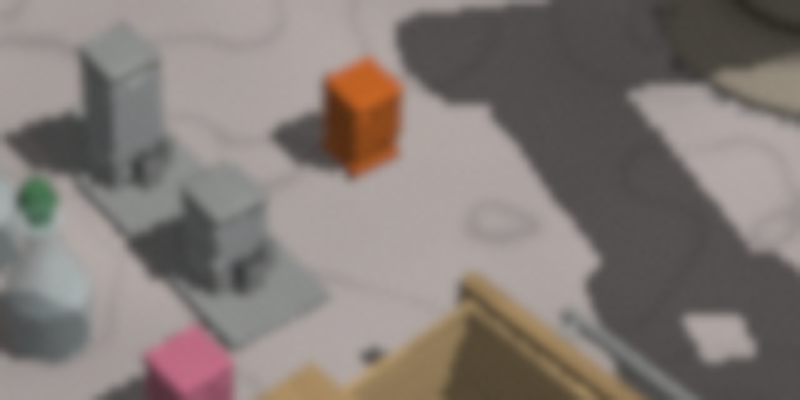

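View pics/crop1.png

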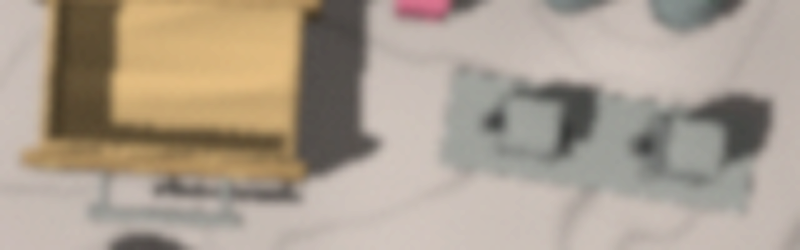

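The tin tops and rail corners are clear in both crops. In crop0 (scene) the short tin's top is centred at (223,195) and the tall tin's at (120,52). In crop1 (top) the short tin's top is at (532,125) and the tall tin's at (695,147). The drawer front and handle can be seen in both views.

```bash
python3 - <<'E'
from h import *
import pickle
a=pickle.load(open("scene0.pkl","rb"));b=pickle.load(open("top0.pkl","rb"))
ca=lambda u,v:((u+.5)/5-.5+190,(v+.5)/5-.5+125)
cb=lambda u,v:((u+.5)/5-.5+185,(v+.5)/5-.5+180)
def tri(p,q):
    o1,d1=ray(a,*p);o2,d2=ray(b,*q);d1=d1/np.linalg.norm(d1);d2=d2/np.linalg.norm(d2)
    s=np.linalg.lstsq(np.c_[d1,-d2],o2-o1,rcond=None)[0]
    P,Q=o1+s[0]*d1,o2+s[1]*d2
    return ((P+Q)/2).round(4),round(np.linalg.norm(P-Q),4)
for n,p,q in(("short",(223,195),(532,125)),("tall",(120,52),(695,147))):
    z=.08 if n=="short" else .116
    print(n,tri(ca(*p),cb(*q)),"scene",onz(a,*ca(*p),z),"top",onz(b,*cb(*q),z))
print("rail corners top",[onz(b,*cb(*c),.008) for c in((455,65),(770,100),(745,210),(440,165))])
print("rail corners scene",[onz(a,*ca(*c),.008) for c in((235,348),(328,295))])
# scene front board (full picture/1.5): outer top corners, handle ends
f=lambda u,v:((u+.5)/1.5-.5,(v+.5)/1.5-.5)
print("front -y end",tri(ca(470,275),cb(305,168)))
for c in((25,155),(305,168)):print("front top z.11",onz(b,*cb(*c),.11))
for c in((95,212),(240,218)):print("handle z.083",onz(b,*cb(*c),.083))
print("handle-y",tri(ca(568,318),cb(240,218)))
print("front +y",tri(f(503,327),cb(25,155)), "handle+y",tri(f(495,312),cb(95,212)))
print("cab top corners",[onz(b,*f(*c),.12) for c in((291,196),(377,197),(375,271),(287,268))])
print("cab scene",[onz(a,*f(*c),.12) for c in((304,353),(384,447),(460,380))])
# tin top masks for subpixel
E
```

```text
short (array([ 0.5162, -0.1261,  0.0777]), np.float64(0.0005)) scene [ 0.5179 -0.1246  0.08  ] top [ 0.5159 -0.1257  0.08  ]
tall (array([ 0.497 , -0.2537,  0.1168]), np.float64(0.0009)) scene [ 0.4962 -0.254   0.116 ] top [ 0.4973 -0.2541  0.116 ]
rail corners top [array([ 0.5719, -0.0656,  0.008 ]), array([ 0.5441, -0.3397,  0.008 ]), array([ 0.4484, -0.3171,  0.008 ]), array([ 0.4845, -0.053 ,  0.008 ])]
rail corners scene [array([ 0.5663, -0.0629,  0.008 ]), array([ 0.4848, -0.0533,  0.008 ])]
front -y end (array([0.4755, 0.0638, 0.1121]), np.float64(0.0048))
front top z.11 [0.4852 0.2908 0.11  ]
front top z.11 [0.4771 0.062  0.11  ]
handle z.083 [0.4397 0.2362 0.083 ]
handle z.083 [0.4361 0.1159 0.083 ]
handle-y (array([0.4349, 0.1176, 0.0813]), np.float64(0.0039))
front +y (array([0.4852, 0.2881, 0.1221]), np.float64(0.0014)) handle+y (array([0.4396, 0.2359, 0.0858]), np.float64(0.0002))
cab top corners [array([0.8162, 0.2802, 0.12  ]), array([0.8154, 0.0429, 0.12  ]), array([0.6102, 0.0461, 0.12  ]), array([0.616 , 0.2861, 0.12  ])]
cab scene [array([0.8125, 0.0561, 0.12  ]), array([0.8446, 0.3083, 0.12  ]), array([0.643 , 0.3097, 0.12  ])]
```

```bash
cat >> h.py <<'E'
def go(p,yang):  # offset in tool axes (mm), rz (deg) to bring the TCP to p with tool y at world angle yang
    o=bot.get_obs();R=np.array(o["eef_rot"]);y=R[:,1]
    print("t",round(o["time"],2),"tcp",o["eef_pos"].round(4),"yang",np.degrees(np.arctan2(y[1],y[0])).round(2),"F",o["force"].round(2),"w",round(o["gripper_width"],3),"gf",round(o["gripper_force"],2))
    Rt=np.column_stack([np.cross([np.cos(yang*np.pi/180),np.sin(yang*np.pi/180),0],[0,0,-1]),[np.cos(yang*np.pi/180),np.sin(yang*np.pi/180),0],[0,0,-1.]])
    rv=cv2.Rodrigues(R.T@Rt)[0].ravel()
    print("shift",(R.T@(np.array(p)-o["eef_pos"])*1000).round(1),"turn",np.degrees(rv).round(2))
E
python3 - <<'E'
from h import *
import pickle
go([.5165,-.1255,.16],81.7)
b=pickle.load(open("top0.pkl","rb"));a=pickle.load(open("scene0.pkl","rb"))
f=lambda u,v:((u+.5)/1.5-.5,(v+.5)/1.5-.5)
print("cruet green tops",onz(b,*f(455,256),.14),onz(b,*f(490,263),.14),onz(a,*f(296,246),.14),onz(a,*f(273,221),.14),"bowl",onz(b,*f(344,222),.15))
E
```

```text
t 0.1 tcp [0.2144 0.5062 0.2462] yang 67.04 F [-0.04  1.   -0.01] w 1.003 gf 0.0
shift [-524.6 -463.7   86.7] turn [ -0.07  -0.02 -14.66]
cruet green tops [ 0.6504 -0.1686  0.14  ] [ 0.6324 -0.2622  0.14  ] [ 0.6459 -0.1635  0.14  ] [ 0.6316 -0.2609  0.14  ] bowl [0.7383 0.1306 0.15  ]
```

Request:
carry_out:
  commands:
    - [[-45,-40,0],[0,0,-1],0]
    - [[-90,-80,0],[0,0,-2],0]
    - [[-135,-120,0],[0,0,-4],0]
    - [[-180,-160,0],[0,0,-5],0]
    - [[-225,-200,0],[0,0,-6],0]
    - [[-270,-240,0],[0,0,-8],0]
    - [[-315,-280,0],[0,0,-9],0]
    - [[-360,-320,0],[0,0,-10],0]
    - [[-405,-360,0],[0,0,-11],0]
    - [[-450,-400,0],[0,0,-13],0]

```text
time: 1.35
eef_pos: [0.4733, -0.0395, 0.2466]
eef_rot: [[-0.985, 0.172, -0.0], [0.172, 0.985, 0.0], [0.0, 0.0, -1.0]]
force: [0.9, 1.3, -0.6]
gripper_width: 0.999
gripper_force: 0.0
```

```bash
python3 -c "
from h import *
go([.5165,-.1255,.11],81.7)"
```

```text
t 1.35 tcp [ 0.4733 -0.0395  0.2466] yang 80.07 F [ 0.86  1.35 -0.57] w 0.999 gf 0.0
shift [-57.5 -77.3 136.6] turn [ 0.01 -0.02 -1.63]
```

Request:
carry_out:
  commands:
    - [[-20,-25,20],[0,0,-0.5],0]
    - [[-40,-50,40],[0,0,-1],0]
    - [[-57.5,-77.5,60],[0,0,-1.6],0]
    - [[-57.5,-77.5,80],[0,0,-1.6],0]
    - [[-57.5,-77.5,100],[0,0,-1.6],0]
    - [[-57.5,-77.5,120],[0,0,-1.6],0]
    - [[-57.5,-77.5,130],[0,0,-1.6],0]
    - [[-57.5,-77.5,136.5],[0,0,-1.6],0]
    - [[-57.5,-77.5,136.5],[0,0,-1.6],0]
    - [[-57.5,-77.5,136.5],[0,0,-1.6],0]

```text
time: 2.6
eef_pos: [0.5163, -0.1238, 0.1108]
eef_rot: [[-0.989, 0.145, 0.001], [0.145, 0.989, -0.0], [-0.001, -0.0, -1.0]]
force: [0.4, -0.1, 0.2]
gripper_width: 0.998
gripper_force: 0.0
```

```bash
python3 - <<'E'
from h import *
go([.5165,-.1255,.055],81.7)
a=bot.get_image("scene");save(a,"s1.png",5,(170,110,310,215))
E
```

```text
t 2.6 tcp [ 0.5163 -0.1238  0.1108] yang 81.64 F [ 0.41 -0.09  0.19] w 0.998 gf 0.0
shift [-0.4 -1.6 55.8] turn [-0.02  0.05 -0.06]
```

View pics/s1.png

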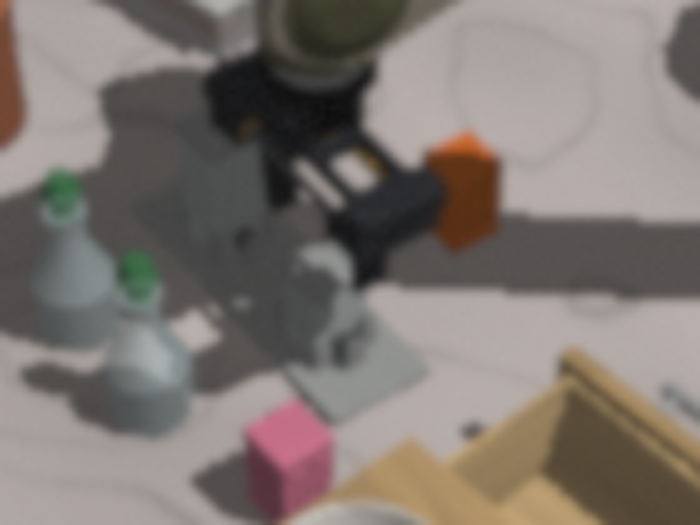

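The open gripper hangs over the short tin at crop (320,270). One finger is on each side of it, and the tall tin at (225,190) is clear of the gripper. Next I descend and close lightly.

Request:
carry_out:
  commands:
    - [[0,-1.5,10],[0,0,0],0]
    - [[0,-1.5,20],[0,0,0],0]
    - [[0,-1.5,30],[0,0,0],0]
    - [[0,-1.5,40],[0,0,0],0]
    - [[0,-1.5,48],[0,0,0],0]
    - [[0,-1.5,55],[0,0,0],0]
    - [[0,-1.5,55],[0,0,0],0.3]
    - [[0,-1.5,55],[0,0,0],0.6]
    - [[0,-1.5,55],[0,0,0],0.6]
    - [[0,-1.5,55],[0,0,0],0.6]
  newtons: 6

```text
time: 3.9
eef_pos: [0.5159, -0.1253, 0.0555]
eef_rot: [[-0.989, 0.145, 0.0], [0.145, 0.989, -0.0], [-0.0, -0.0, -1.0]]
force: [0.1, -1.2, 0.7]
gripper_width: 0.575
gripper_force: 0.0
```

Request:
carry_out:
  commands:
    - [[0,0,0],[0,0,0],0.7]
    - [[0,0,0],[0,0,0],0.7]
    - [[0,0,0],[0,0,0],0.7]
    - [[0,0,0],[0,0,0],0.7]
    - [[0,0,0],[0,0,0],0.7]
    - [[0,0,0],[0,0,0],0.7]
    - [[0,0,0],[0,0,0],0.7]
    - [[0,0,0],[0,0,0],0.7]
    - [[0,0,0],[0,0,0],0.7]
    - [[0,0,0],[0,0,0],0.7]
  newtons: 6

```text
time: 5.15
eef_pos: [0.5159, -0.1263, 0.0556]
eef_rot: [[-0.989, 0.145, 0.0], [0.145, 0.989, -0.002], [-0.001, -0.002, -1.0]]
force: [-1.9, -5.5, 2.5]
gripper_width: 0.497
gripper_force: 6.0
```

Request:
carry_out:
  commands:
    - [[0,-1,0],[0,0,0],0.7]
    - [[0,-1.5,0],[0,0,0],0.7]
    - [[0,-1.5,0],[0,0,0],0.7]
    - [[0,-1.5,0],[0,0,0],0.8]
    - [[0,-1.5,0],[0,0,0],0.8]
    - [[0,-1.5,0],[0,0,0],0.8]
    - [[0,-1.5,0],[0,0,0],0.8]
    - [[0,-1.5,0],[0,0,0],0.8]
    - [[0,-1.5,0],[0,0,0],0.8]
    - [[0,-1.5,0],[0,0,0],0.8]
  newtons: 45

```text
time: 6.4
eef_pos: [0.5159, -0.1265, 0.0555]
eef_rot: [[-0.989, 0.145, 0.001], [0.145, 0.989, 0.0], [-0.001, 0.0, -1.0]]
force: [-0.1, 2.1, 5.8]
gripper_width: 0.491
gripper_force: 44.9
```

Request:
carry_out:
  commands:
    - [[0,-1,-3],[0,0,0],0.8]
    - [[0,-1,-6],[0,0,0],0.8]
    - [[0,-1,-9],[0,0,0],0.8]
    - [[0,-1,-13],[0,0,0],0.8]
    - [[0,-1,-18],[0,0,0],0.8]
    - [[0,-1,-24],[0,0,0],0.8]
    - [[0,-1,-30],[0,0,0],0.8]
    - [[0,-1,-38],[0,0,0],0.8]
    - [[0,-1,-46],[0,0,0],0.8]
    - [[0,-1,-55],[0,0,0],0.8]

```text
time: 7.65
eef_pos: [0.5155, -0.1277, 0.1109]
eef_rot: [[-0.989, 0.145, 0.0], [0.145, 0.989, -0.0], [-0.0, -0.0, -1.0]]
force: [-0.1, 0.6, -2.3]
gripper_width: 0.495
gripper_force: 45.0
```

Request:
carry_out:
  commands:
    - [[0,0,-15],[0,0,0],0.8]
    - [[0,0,-35],[0,0,0],0.8]
    - [[0,0,-55],[0,0,0],0.8]
    - [[0,0,-75],[0,0,0],0.8]
    - [[0,0,-90],[0,0,0],0.8]
    - [[0,0,-100],[0,0,0],0.8]
    - [[0,0,-100],[0,0,0],0.8]
    - [[0,0,-100],[0,0,0],0.8]
    - [[0,0,-100],[0,0,0],0.8]
    - [[0,0,-100],[0,0,0],0.8]

```text
time: 8.9
eef_pos: [0.5154, -0.1277, 0.2099]
eef_rot: [[-0.989, 0.145, -0.001], [0.145, 0.989, 0.0], [0.001, 0.0, -1.0]]
force: [0.3, -1.0, -1.7]
gripper_width: 0.496
gripper_force: 45.0
```

```bash
python3 - <<'E'
from h import *
go([.545,.173,.21],88)
a=bot.get_image("scene");b=bot.get_image("top")
A=a["frame"][90:250,190:350];B=b["frame"][120:230,180:340]
r=lambda f:cv2.resize(f[:,:,::-1],None,fx=4.5,fy=4.5,interpolation=cv2.INTER_CUBIC)
B=np.clip(B.astype(int)*1.5,0,255).astype(np.uint8)
r2=lambda f,s:cv2.resize(f[:,:,::-1],None,fx=s,fy=s,interpolation=cv2.INTER_CUBIC)
cv2.imwrite("pics/s2.png",r2(A,3.75))
cv2.imwrite("pics/t2.png",r2(B,5))
E
```

```text
t 8.9 tcp [ 0.5154 -0.1277  0.2099] yang 81.63 F [ 0.31 -1.   -1.65] w 0.496 gf 44.97
shift [ 14.5 301.8  -0. ] turn [ 0.02 -0.04 -6.37]
```

View pics/s2.png

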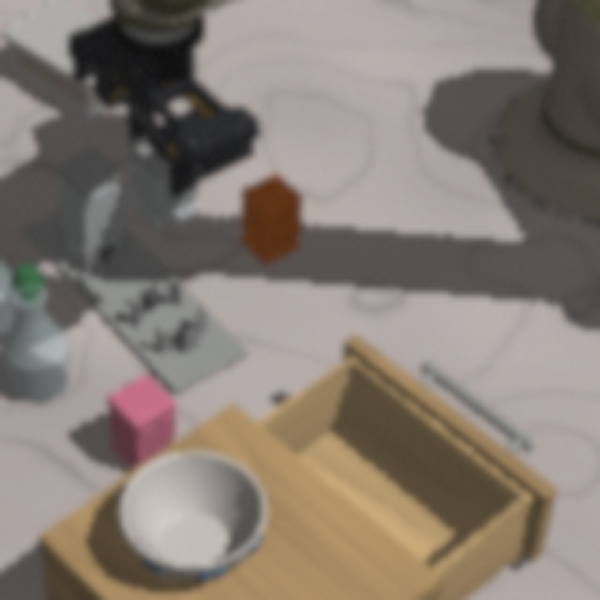

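The mount is empty at crop (160,315), and the tin hangs upright in the fingers at (145,190). The drawer is in full view: its front top edge runs from (352,340) to (553,492), and the handle from (425,368) to (530,445). The cabinet's front top corner is at (237,407).

```bash
python3 - <<'E'
from h import *
import pickle
a=pickle.load(open("scene0.pkl","rb"))
c=lambda u,v:((u+.5)/3.75-.5+190,(v+.5)/3.75-.5+90)
for n,u,v,z in(("front out -y",352,340,.11),("front out +y",553,492,.11),("front in -y",355,362,.10),("front in +y",525,497,.10),("handle -y",425,368,.083),("handle +y",530,445,.083),("cab front -y",237,407,.12),("floor corner back? -y",325,432,.025),("floor +y",455,550,.025)):
    print(n,onz(a,*c(u,v),z))
E
```

```text
front out -y [0.475  0.0663 0.11  ]
front out +y [0.4818 0.2941 0.11  ]
front in -y [0.4851 0.08   0.1   ]
front in +y [0.495  0.2775 0.1   ]
handle -y [0.434  0.1182 0.083 ]
handle +y [0.4364 0.2385 0.083 ]
cab front -y [0.6073 0.0572 0.12  ]
floor corner back? -y [0.5134 0.0757 0.025 ]
floor +y [0.5292 0.242  0.025 ]
```

Request:
carry_out:
  commands:
    - [[1,25,-5],[0,0,-0.5],0.8]
    - [[3,60,-5],[0,0,-1.3],0.8]
    - [[5,100,-5],[0,0,-2],0.8]
    - [[7,140,-5],[0,0,-3],0.8]
    - [[9,180,-5],[0,0,-4],0.8]
    - [[11,220,-5],[0,0,-5],0.8]
    - [[13,255,-5],[0,0,-5.7],0.8]
    - [[14,285,-5],[0,0,-6.4],0.8]
    - [[14.5,302,-5],[0,0,-6.4],0.8]
    - [[14.5,302,-5],[0,0,-6.4],0.8]

```text
time: 10.25
eef_pos: [0.5451, 0.1736, 0.2151]
eef_rot: [[-0.999, 0.033, -0.0], [0.033, 0.999, -0.0], [0.0, -0.0, -1.0]]
force: [-0.8, -0.4, -1.8]
gripper_width: 0.495
gripper_force: 45.0
```

Request:
carry_out:
  commands:
    - [[0,1,15],[0,0,0],0.8]
    - [[0,2,30],[0,0,0],0.8]
    - [[0,2,45],[0,0,0],0.8]
    - [[0,2,60],[0,0,0],0.8]
    - [[0,2,75],[0,0,0],0.8]
    - [[0,2,90],[0,0,0],0.8]
    - [[0,2,105],[0,0,0],0.8]
    - [[0,2,118],[0,0,0],0.8]
    - [[0,2,126],[0,0,0],0.8]
    - [[0,2,128],[0,0,0],0.8]

```text
time: 11.5
eef_pos: [0.5451, 0.1752, 0.0868]
eef_rot: [[-0.999, 0.034, -0.0], [0.034, 0.999, -0.0], [0.0, -0.0, -1.0]]
force: [0.3, 0.2, -2.2]
gripper_width: 0.497
gripper_force: 45.0
```

Request:
carry_out:
  commands:
    - [[0,0,1],[0,0,0],0.8]
    - [[0,0,2],[0,0,0],0.8]
    - [[0,0,3],[0,0,0],0.8]
    - [[0,0,4],[0,0,0],0.8]
    - [[0,0,5],[0,0,0],0.8]
    - [[0,0,6],[0,0,0],0.8]
    - [[0,0,7],[0,0,0],0.8]
    - [[0,0,8],[0,0,0],0.8]
    - [[0,0,9],[0,0,0],0.8]
    - [[0,0,9],[0,0,0],0.8]

```text
time: 12.75
eef_pos: [0.5451, 0.1752, 0.0782]
eef_rot: [[-0.999, 0.034, -0.0], [0.034, 0.999, -0.0], [0.0, -0.0, -1.0]]
force: [0.1, -0.4, -1.0]
gripper_width: 0.496
gripper_force: 45.0
```

Request:
carry_out:
  commands:
    - [[0,0,0.5],[0,0,0],0.8]
    - [[0,0,1],[0,0,0],0.8]
    - [[0,0,1.5],[0,0,0],0.8]
    - [[0,0,2],[0,0,0],0.8]
    - [[0,0,2.5],[0,0,0],0.8]
    - [[0,0,3],[0,0,0],0.8]
    - [[0,0,3.5],[0,0,0],0.8]
    - [[0,0,4],[0,0,0],0.8]
    - [[0,0,4],[0,0,0],0.8]
    - [[0,0,4],[0,0,0],0.8]

```text
time: 14.0
eef_pos: [0.5452, 0.1752, 0.0743]
eef_rot: [[-0.999, 0.034, 0.0], [0.034, 0.999, -0.0], [-0.0, -0.0, -1.0]]
force: [-0.5, -0.5, -1.8]
gripper_width: 0.496
gripper_force: 45.0
```

Request:
carry_out:
  commands:
    - [[0,0,0.5],[0,0,0],0.8]
    - [[0,0,1],[0,0,0],0.8]
    - [[0,0,1.5],[0,0,0],0.8]
    - [[0,0,2],[0,0,0],0.8]
    - [[0,0,2.5],[0,0,0],0.8]
    - [[0,0,3],[0,0,0],0.8]
    - [[0,0,3],[0,0,0],0.8]
    - [[0,0,3],[0,0,0],0.8]
    - [[0,0,3],[0,0,0],0.8]
    - [[0,0,3],[0,0,0],0.8]

```text
time: 15.25
eef_pos: [0.5452, 0.1752, 0.0713]
eef_rot: [[-0.999, 0.034, 0.0], [0.034, 0.999, -0.0], [-0.0, -0.0, -1.0]]
force: [-0.1, 0.2, -1.7]
gripper_width: 0.495
gripper_force: 45.0
```

Request:
carry_out:
  commands:
    - [[0,0,0.5],[0,0,0],0.8]
    - [[0,0,1],[0,0,0],0.8]
    - [[0,0,1.5],[0,0,0],0.8]
    - [[0,0,2],[0,0,0],0.8]
    - [[0,0,2.5],[0,0,0],0.8]
    - [[0,0,3],[0,0,0],0.8]
    - [[0,0,3],[0,0,0],0.8]
    - [[0,0,3],[0,0,0],0.8]
    - [[0,0,3],[0,0,0],0.8]
    - [[0,0,3],[0,0,0],0.8]

```text
time: 16.5
eef_pos: [0.546, 0.1751, 0.0695]
eef_rot: [[-0.999, 0.034, 0.003], [0.034, 0.999, 0.0], [-0.003, 0.0, -1.0]]
force: [-0.9, -2.0, 9.0]
gripper_width: 0.497
gripper_force: 45.0
```

Contact with the drawer floor. I'll back off slightly and release.

Request:
carry_out:
  commands:
    - [[0,0,-0.5],[0,0,0],0.8]
    - [[0,0,-0.8],[0,0,0],0.7]
    - [[0,0,-0.8],[0,0,0],0.4]
    - [[0,0,-0.8],[0,0,0],0.2]
    - [[0,0,-0.8],[0,0,0],0]
    - [[0,0,-0.8],[0,0,0],0]
    - [[0,0,-0.8],[0,0,0],0]
    - [[0,0,-0.8],[0,0,0],0]
    - [[0,0,-0.8],[0,0,0],0]
    - [[0,0,-0.8],[0,0,0],0]

```text
time: 17.75
eef_pos: [0.5451, 0.1752, 0.069]
eef_rot: [[-0.999, 0.034, -0.0], [0.034, 0.999, 0.0], [0.0, 0.0, -1.0]]
force: [0.8, 0.5, -0.4]
gripper_width: 1.0
gripper_force: 0.0
```

Request:
carry_out:
  commands:
    - [[0,0,-5],[0,0,0],0]
    - [[0,0,-15],[0,0,0],0]
    - [[0,0,-30],[0,0,0],0]
    - [[0,0,-50],[0,0,0],0]
    - [[0,0,-70],[0,0,0],0]
    - [[0,0,-90],[0,0,0],0]
    - [[0,0,-110],[0,0,0],0]
    - [[0,0,-130],[0,0,0],0]
    - [[20,0,-145],[0,0,0],0]
    - [[40,0,-150],[0,0,0],0]

```text
time: 19.0
eef_pos: [0.5049, 0.1766, 0.221]
eef_rot: [[-0.999, 0.034, 0.003], [0.034, 0.999, 0.0], [-0.003, 0.0, -1.0]]
force: [-0.4, -0.3, -0.5]
gripper_width: 0.999
gripper_force: 0.0
```

```bash
python3 - <<'E'
from h import *
go([.40,.176,.21],88)
a=bot.get_image("scene");save(a,"s3.png",4.5,(190,160,360,290))
E
```

```text
t 19.0 tcp [0.5049 0.1766 0.221 ] yang 88.03 F [-0.42 -0.29 -0.47] w 0.999 gf 0.0
shift [104.8  -4.2  10.7] turn [0.02 0.15 0.03]
```

View pics/s3.png

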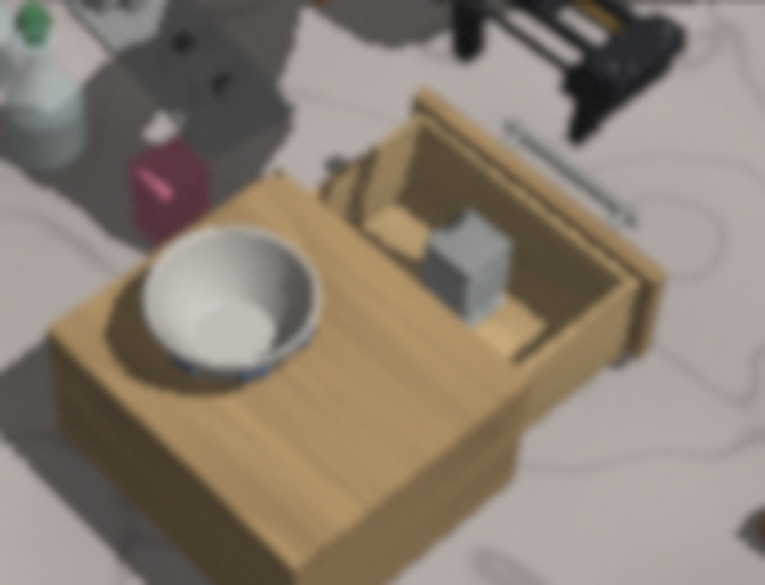

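The tin stands upright in the drawer at crop (468,265) and has been let go. The bowl is unmoved and the handle is at (570,172). Next I close the fingers and go in front of the handle.

Request:
carry_out:
  commands:
    - [[20,0,0],[0,0,0],0.3]
    - [[45,0,0],[0,0,0],0.6]
    - [[70,0,0],[0,0,0],1]
    - [[95,-1,0],[0,0,0],1]
    - [[115,-2,15],[0,0,0],1]
    - [[125,-3,40],[0,0,0],1]
    - [[125,-3,70],[0,0,0],1]
    - [[125,-3,100],[0,0,0],1]
    - [[125,-3,125],[0,0,0],1]
    - [[125,-3,142],[0,0,0],1]
  newtons: 10

```text
time: 20.3
eef_pos: [0.3806, 0.1779, 0.0766]
eef_rot: [[-0.999, 0.034, 0.0], [0.034, 0.999, 0.0], [-0.0, 0.0, -1.0]]
force: [-0.9, 0.7, 0.1]
gripper_width: 0.007
gripper_force: 0.0
```

Request:
carry_out:
  commands:
    - [[-5,0,0],[0,0,0],1]
    - [[-10,0,0],[0,0,0],1]
    - [[-15,0,0],[0,0,0],1]
    - [[-20,0,0],[0,0,0],1]
    - [[-25,0,0],[0,0,0],1]
    - [[-30,0,0],[0,0,0],1]
    - [[-34,0,0],[0,0,0],1]
    - [[-38,0,0],[0,0,0],1]
    - [[-42,0,0],[0,0,0],1]
    - [[-46,0,0],[0,0,0],1]

```text
time: 21.55
eef_pos: [0.4261, 0.1762, 0.077]
eef_rot: [[-0.999, 0.034, -0.001], [0.034, 0.999, -0.0], [0.001, -0.0, -1.0]]
force: [-0.6, 0.4, -0.3]
gripper_width: 0.004
gripper_force: 0.6
```

Request:
carry_out:
  commands:
    - [[-4,0,0],[0,0,0],1]
    - [[-8,0,0],[0,0,0],1]
    - [[-12,0,0],[0,0,0],1]
    - [[-16,0,0],[0,0,0],1]
    - [[-20,0,0],[0,0,0],1]
    - [[-24,0,0],[0,0,0],1]
    - [[-28,0,0],[0,0,0],1]
    - [[-32,0,0],[0,0,0],1]
    - [[-36,0,0],[0,0,0],1]
    - [[-40,0,0],[0,0,0],1]

```text
time: 22.8
eef_pos: [0.4663, 0.1749, 0.077]
eef_rot: [[-0.999, 0.034, -0.0], [0.034, 0.999, -0.0], [0.0, -0.0, -1.0]]
force: [-1.3, -1.3, -0.9]
gripper_width: 0.002
gripper_force: 0.6
```

```bash
python3 - <<'E'
from h import *
a=bot.get_image("scene");save(a,"s4.png",4.5,(190,160,360,290))
E
```

```text
(no output)
```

View pics/s4.png

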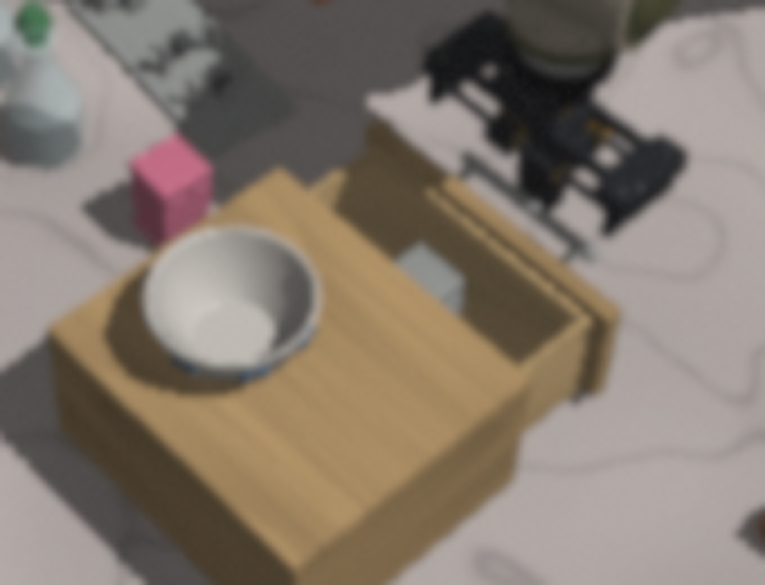

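The drawer is sliding in, pushed by the fingers on the bar near (540,200). The tin is still upright at (432,275).

Request:
carry_out:
  commands:
    - [[-4,0,0],[0,0,0],1]
    - [[-8,0,0],[0,0,0],1]
    - [[-12,0,0],[0,0,0],1]
    - [[-16,0,0],[0,0,0],1]
    - [[-20,0,0],[0,0,0],1]
    - [[-24,0,0],[0,0,0],1]
    - [[-28,0,0],[0,0,0],1]
    - [[-32,0,0],[0,0,0],1]
    - [[-36,0,0],[0,0,0],1]
    - [[-40,0,0],[0,0,0],1]

```text
time: 24.1
eef_pos: [0.5063, 0.1735, 0.077]
eef_rot: [[-0.999, 0.034, -0.0], [0.034, 0.999, -0.0], [0.0, -0.0, -1.0]]
force: [-1.7, -0.5, 0.3]
gripper_width: 0.002
gripper_force: 0.6
```

Request:
carry_out:
  commands:
    - [[-3,0,0],[0,0,0],1]
    - [[-6,0,0],[0,0,0],1]
    - [[-9,0,0],[0,0,0],1]
    - [[-12,0,0],[0,0,0],1]
    - [[-15,0,0],[0,0,0],1]
    - [[-18,0,0],[0,0,0],1]
    - [[-21,0,0],[0,0,0],1]
    - [[-24,0,0],[0,0,0],1]
    - [[-27,0,0],[0,0,0],1]
    - [[-30,0,0],[0,0,0],1]

```text
time: 25.35
eef_pos: [0.5362, 0.1725, 0.077]
eef_rot: [[-0.999, 0.034, -0.0], [0.034, 0.999, -0.0], [0.0, -0.0, -1.0]]
force: [-0.9, -0.8, -0.3]
gripper_width: 0.006
gripper_force: 0.5
```

Nearly shut, so I continue in smaller steps until the stop is felt.

Request:
carry_out:
  commands:
    - [[-2,0,0],[0,0,0],1]
    - [[-4,0,0],[0,0,0],1]
    - [[-6,0,0],[0,0,0],1]
    - [[-8,0,0],[0,0,0],1]
    - [[-9,0,0],[0,0,0],1]
    - [[-10,0,0],[0,0,0],1]
    - [[-11,0,0],[0,0,0],1]
    - [[-12,0,0],[0,0,0],1]
    - [[-12,0,0],[0,0,0],1]
    - [[-12,0,0],[0,0,0],1]

```text
time: 26.6
eef_pos: [0.5462, 0.1722, 0.0769]
eef_rot: [[-0.999, 0.034, -0.004], [0.034, 0.999, -0.0], [0.004, -0.0, -1.0]]
force: [-9.9, -1.3, 4.5]
gripper_width: -0.002
gripper_force: 4.7
```

Request:
carry_out:
  commands:
    - [[-1,0,0],[0,0,0],1]
    - [[-1.5,0,0],[0,0,0],1]
    - [[-1.5,0,0],[0,0,0],1]
    - [[0,0,0],[0,0,0],1]
    - [[5,0,0],[0,0,0],1]
    - [[15,0,0],[0,0,0],1]
    - [[35,0,0],[0,0,0],1]
    - [[60,0,0],[0,0,0],1]
    - [[90,0,-15],[0,0,0],1]
    - [[120,0,-40],[0,0,0],1]

```text
time: 27.85
eef_pos: [0.4267, 0.1762, 0.1171]
eef_rot: [[-0.999, 0.034, -0.001], [0.034, 0.999, -0.0], [0.001, -0.0, -1.0]]
force: [0.2, -0.3, 0.8]
gripper_width: 0.005
gripper_force: 0.0
```

Request:
carry_out:
  commands:
    - [[10,0,-20],[0,0,0],1]
    - [[20,0,-40],[0,0,0],1]
    - [[30,0,-60],[0,0,0],1]
    - [[30,0,-80],[0,0,0],1]
    - [[30,0,-100],[0,0,0],1]
    - [[30,0,-110],[0,0,0],1]
    - [[30,0,-110],[0,0,0],1]
    - [[30,0,-110],[0,0,0],1]
    - [[30,0,-110],[0,0,0],1]
    - [[30,0,-110],[0,0,0],1]

```text
time: 29.1
eef_pos: [0.3981, 0.1772, 0.2267]
eef_rot: [[-0.999, 0.034, -0.001], [0.034, 0.999, -0.0], [0.001, -0.0, -1.0]]
force: [0.1, -0.1, -0.4]
gripper_width: 0.004
gripper_force: 0.0
```

```bash
python3 - <<'E'
from h import *
a=bot.get_image("scene");save(a,"s5.png",3.5,(150,110,370,280))
E
```

```text
(no output)
```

View pics/s5.png

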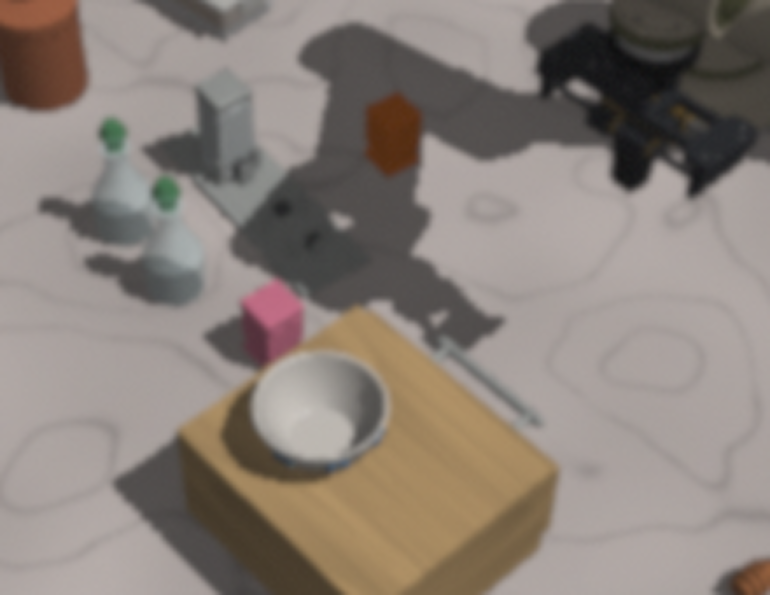

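The drawer is shut: only its handle at (490,382) stands out from the cabinet, and the stop was felt at 10 N. The tall tin, cruets and bowl are in place, and the arm is clear of everything.

```bash
python3 -c "
from cell import bot
print(bot.hand_in())"
```

```text
the job is handed in; nothing more can be done
None
```

I pulled the short tin off its mount, stood it upright in the drawer, let go and pushed the drawer shut until it hit its stop; the job is handed in at about 29 s, but no verdict came back.

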